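Hang the lift-off gate of the mould shaker

ROBOT

A 7-joint arm with a two-finger parallel gripper is mounted at the origin on the work surface. World frame = base frame: x ahead of the robot, y to its left, z up, the work surface at z = 0. Lengths are in m, angles in rad, forces in N, time in s.
With the tool pointing down it reaches from about 0.4 to 0.85 m from the base axis. Payload 4.4 kg.
Tool frame: the origin (TCP) lies at the very end of the fingers, on their centre line; the grasp point (between the pads) lies 19 mm behind it; z points along the fingers, y is the direction in which the jaws open and shut (so a half turn about z gives the same grasp; the last joint's range is limited). The gripper opens to 94 mm and grips with 3 to 60 N. Pads are 16 mm wide; open, the fingers measure 119 mm over their backs; the gripper's body (75 mm by 177 mm) begins 78 mm behind the grasp point.
Start: joints at [-1.264, 0.628, 0.038, 1.517, -0.027, 0.996, -0.02], TCP at [0.237, 0.605, 0.205] pointing down, gripper open.
Joint ranges: [-3.06, 3.06], [-0.37, 2.12], [-1.25, 1.32], [0.18, 2.47], [-1.1, 4.24], [0.23, 1.98], [-2.94, 2.94]. Speed limits (rad/s): [2.57, 2.57, 3.14, 3.14, 3.14, 3.14, 3.14].

INTERFACE

Orientations are given as a unit quaternion [x, y, z, w].
In Python, from plant import state, viewer, job gives the robot as it stands.
- The arm moves only by the tool carry_out, never from a script. Its argument "deltas" is a list of rows, each a list of 3 entries, a list of its own where there are three numbers: the shift along the tool's x, y, z in m, then the turn, a rotation vector about the tool's x, y, z in degrees, then the opening, from 0 (shut) to 1 (fully open). A call has 1 to 20 rows; each row is the pose to reach, as a shift and turn from the pose commanded when the call began, along the tool's axes at that moment; what a row does not reach only later rows make up. A row lasts 1/10 s, in which the tool goes at most 50 mm and 8.59 degrees, less where a joint would pass 70% of its speed; a pose out of reach is approached as far as the arm can. A call with a gripper value outside its range is refused whole. The fingers move at their own pace and stop on an object; the grip force is fixed at half the most. Time passes only in rows, so rows that repeat a pose let the fingers close. It gives the time, the measured TCP pose, the force and the opening at its end, in the units of the state.
- state(): the state, without advancing time (a new reading comes with each control period).
- viewer.camera(name): name is "side" or "top" or "wrist"; returns a dict with "pixels" (420x560x3 uint8, blue, green, red), "camera_matrix" (3x3 intrinsics, pixels), "rvec" (rotation vector, rad) and "tvec" (3), from world to camera coordinates, as OpenCV has them. Camera axes: x right, y down, z forward; pixel columns grow to the right and rows downward; lengths in m; the calibration is good to about 2 mm. A picture is of the moment at which its call begins. There is no depth.
- job.job_done(): hands the job in, once; it reports no verdict.
The state is a dict: "time": time; "joint_positions": joint angles; "qvel": joint speeds; "tau": joint torques, N m; "position": TCP position; "ee_rot": TCP orientation; "wrist_force": force on the tool from outside, world axes, zero at the start; "torque": the same for the moment, N m; "width": opening from 0.0 (shut) to 1.0 (fully open).
Only numpy, scipy, OpenCV 4.12 (cv2) and the standard library are available. Lean on these libraries where they do the work, as an engineer would, in place of code of your own. Each camera call takes 0.05 s, during which the arm holds its last target.

TASK

Take the barred gate out of its white rack and hang it back on the mould shaker: holding it swung well open (30 degrees or more), bring it in from the side above the pins and lower it gently so that both knuckles drop over their two pins together and rest fully down on the arms; feel for the pins without leaning on them or forcing the gate (keep it under about 25 N), then swing it shut until its tongue is under the keeper's lip, and let go. Leave the mould, the bowls and the other things where they are.

Things in the scene. Friction and masses are not known exactly. Their poses are not given: they have to be found in the camera images.
- shaker: Mould shaker, a fixed steel machine: base 240 (x) x 200 (y) x 50 mm high, its flat top being the bed, with 6 mm walls on its -x, +x and +y sides up to z = 0.095. Its -y side is open: the gate goes there. Origin: centre of the underside, z up. On the -y face stand a dark hinge post (near the +x end) and a dark keeper (near the -x end).
- pin_seat (a point): Slot reference on the shaker, at the height of the lower pin's foot and on the line the pins can stand on (shaker x 0.066, y -0.137, z 0.053); axes as the shaker's. The hinge post is clamped firmly in a slot along x: the true pins stand 3 to 25 mm from this point towards +x (exactly level with it in y and z). Where in that span is not reported: it must be seen or felt.
- post_top (a point): As pin_seat, at the height of the hinge post's top and in its mid thickness: the true post is 3 to 25 mm away along +x; axes as the shaker's. Post 24 mm wide (x), 11 mm thick (y), z 0.008 to 0.143; its two arms, 14 mm wide, 8 mm thick, reach out to -y with tops at z 0.053 and 0.143. On each stands a steel pin 8 mm thick, 18 mm long, the upper 5 mm tapering to a 5.6 mm tip; both on one upright line, 25 mm out from its face.
- keeper (a point): Centre of the underside of the keeper's lip, axes as the shaker's. The keeper is a dark block 24 mm wide (x), its stop face 6 mm to the +y side of this point; its lip, 8 mm thick, reaches from the stop face 24 mm out to -y. The shut gate's tongue is under the lip (its top about 7 mm below it), against or within a few mm of the stop face.
- gate_tab (a point): Centre of the black grip tab on the gate's top edge, 36 mm along the gate (x), 12 mm thick (y), 35 mm high (z): take the gate here, fingers closing along y. Axes as the gate's: x from the knuckles to the free end, z up. The knuckle axis is 45 mm from here towards -x, and the lower knuckle's lower face 127.5 mm below. The gate stands in the rack's slot, 33 mm deep, at the start.
- gate_knuckle (a point): Centre of the lower face of the gate's lower knuckle, on the hinge axis; axes as the gate's. Two knuckles, the upper 90 mm above the lower: rings 16 mm high, 18 mm outside, 10 mm bore, open at both ends, with a 40 mm flange, 4 mm thick, at the foot. Seated, each rests on its arm and this point is level with pin_seat. Shut, the gate's x points along the shaker's -x; opening swings it towards the shaker's -y.
- gate_tongue (a point): On the top face of the gate's tongue (a bar 38 mm long, 8 mm thick, 12 mm high, sticking out of the free end), 184 mm from the hinge axis and 47 mm above gate_knuckle; it ends 8 mm farther out. Axes as the gate's.
- gate: The loose gate, 0.16 to 0.26 kg: an upright barred panel 8 mm thick, two steel knuckles at one end, a tongue at the other, a grip tab on top. Origin and axes are those of gate_knuckle; the panel reaches from x = 0.026 to 0.154 and from z = -0.018 to 0.110.
- rack: White rack fixed to the table: foot 170 x 100 x 12 mm, with two pairs of uprights (33 mm above the foot, at x = +-0.042, each pair leaving an 11 mm slot along x) in which the gate stands. Origin: centre of the underside.
- mould: Bystander, to be left alone: clear chocolate mould 190 x 130 x 22 mm lying on the shaker's bed.
- bowl_a: Bystander, to be left alone: glass bowl of nuts, 108 mm across, 45 mm high.
- bowl_b: Bystander, to be left alone: glass bowl of nuts, 108 mm across, 45 mm high.
- bowl_c: Bystander, to be left alone: glass bowl of dark beads, 108 mm across, 45 mm high.
- jar: Bystander, to be left alone: glass jar with steel cap, 70 mm across, 100 mm high.
- scraper: Bystander, to be left alone: flat spatula lying on the table.
- spoon: Bystander, to be left alone: spoon lying on the table.
Not all that is in view belongs to the job. What is shaped like the rack but black is not meant.

How it is judged:
By the outcome, as a careful person would: the job done as asked, in the order asked, and still so for the second after the job is handed in, with the robot touching nothing.
It also fails if it takes over 64 s, if anything falls off the work surface, if the arm or the gripper's body presses on something with over 40 N, if the wrist force passes 120 N, or if a joint passes its speed limit or range.

## Working session

There is one attempt and no reset: what is moved stays moved. The work goes in short steps, Python scripts to look and compute and a tool call to move; the robot and the scene stay as the last step left them, time stands still between calls to the robot, and variables do not carry over. Pictures are saved under pics/ and viewed, and the job is handed in when it is done.

Besides the shell and the picture viewer there is one more tool, called after "Request:" as name(argument=value, ...), one argument or row to a line, values as JSON. carry_out: Moves the arm, as the interface text tells. Its arguments: {"type":"object","properties":{"deltas":{"type":"array"}},"required":["deltas"]}

```bash
ls; mkdir -p pics; python3 - <<'E'
from plant import state, viewer
import cv2
print(state())
for n in ["side","top","wrist"]:
    c=viewer.camera(n); cv2.imwrite(f"pics/{n}0.png",c["pixels"])
    import numpy as np
    np.savez(f"pics/{n}0.npz",**c); print(n,c["camera_matrix"].tolist(),c["rvec"],c["tvec"])
E
```

```text
pics
{'time': 0.0, 'joint_positions': array([-1.26380899,  0.62930719,  0.03846537,  1.51835733, -0.02701049,
        0.99630218, -0.01999583]), 'qvel': array([-0.0003603 , -0.00035798,  0.00036546, -0.0011559 ,  0.00039544,
        0.00275012,  0.00107639]), 'tau': array([ 2.34738882e-04, -5.49741733e+01,  1.14369180e+00, -1.86627853e+01,
       -5.22762607e-02,  2.37605773e-02,  1.56031801e-04]), 'position': array([0.23647948, 0.60474313, 0.20458321]), 'ee_rot': array([ 1.85326107e-01,  9.82676637e-01, -9.14074656e-04, -1.58521101e-04]), 'wrist_force': array([-1.48049006, -0.12957028, -0.04509283]), 'torque': array([ 0.0147742 ,  0.03193344, -0.02440366]), 'width': 0.9997466153918141}
side [[380.7437676334984, 0.0, 278.0038582899059], [0.0, 380.7437676334984, 211.3740872014332], [0.0, 0.0, 1.0]] [ 2.10506186 -0.26967167  0.14707554] [-0.51068115  0.17284096  1.0666725 ]
top [[519.8291868156804, 0.0, 278.6238863274835], [0.0, 519.8291868156804, 207.27003143074427], [0.0, 0.0, 1.0]] [ 2.15788895 -2.12336264  0.1806658 ] [-0.01770083  0.55671598  1.59046893]
wrist [[324.5743142027017, 0.0, 279.47979546994515], [0.0, 324.5743142027017, 202.99008596986206], [0.0, 0.0, 1.0]] [-2.42330934 -1.65339714 -0.19841443] [-0.64670899 -0.02430617  0.39030798]
```

View pics/side0.png

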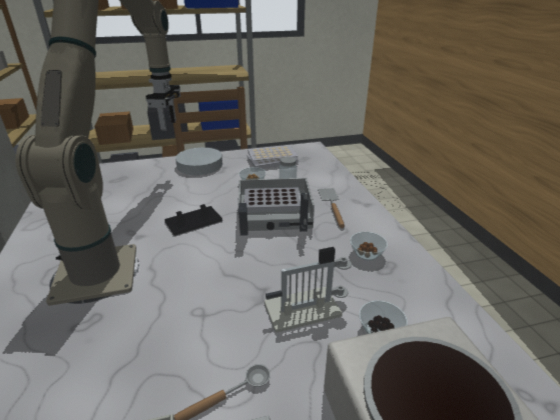

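View pics/top0.png

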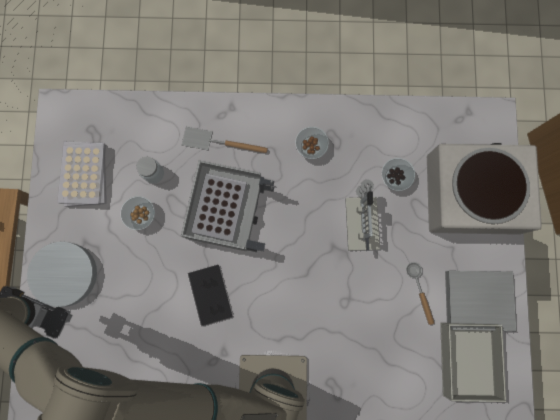

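View pics/wrist0.png

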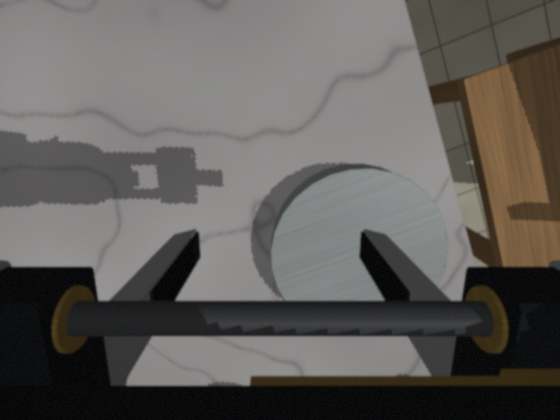

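```bash
python3 - <<'E'
import cv2
t=cv2.imread("pics/top0.png"); s=cv2.imread("pics/side0.png")
a=cv2.resize(t[150:270,170:290],None,fx=5,fy=5,interpolation=cv2.INTER_CUBIC)
cv2.imwrite("pics/c1.png",a)
a=cv2.resize(t[165:265,330:430],None,fx=6,fy=6,interpolation=cv2.INTER_CUBIC)
cv2.imwrite("pics/c2.png",a)
a=cv2.resize(s[170:330,220:380],None,fx=3.75,fy=3.75,interpolation=cv2.INTER_CUBIC)
cv2.imwrite("pics/c3.png",a)
E
```

```text
(no output)
```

View pics/c1.png

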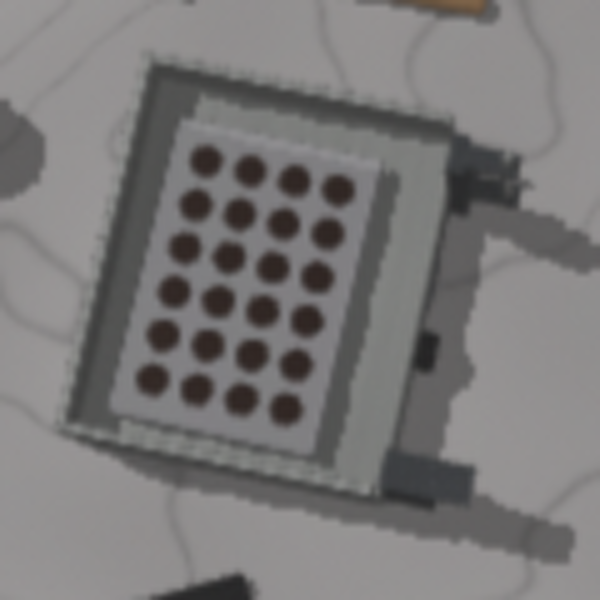

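View pics/c2.png

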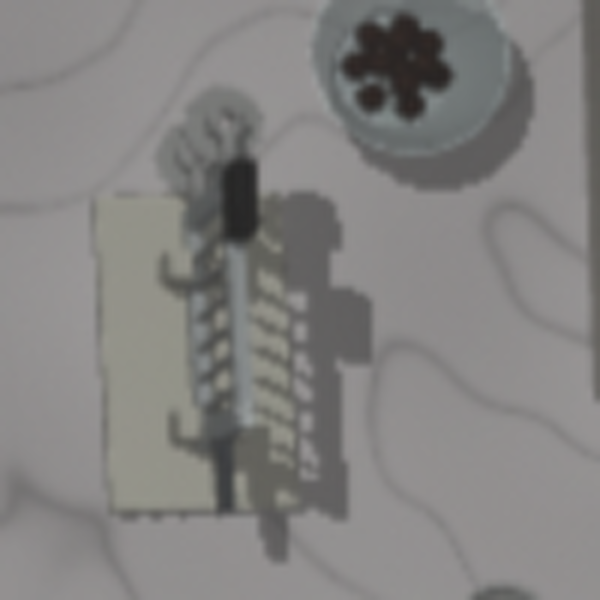

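View pics/c3.png

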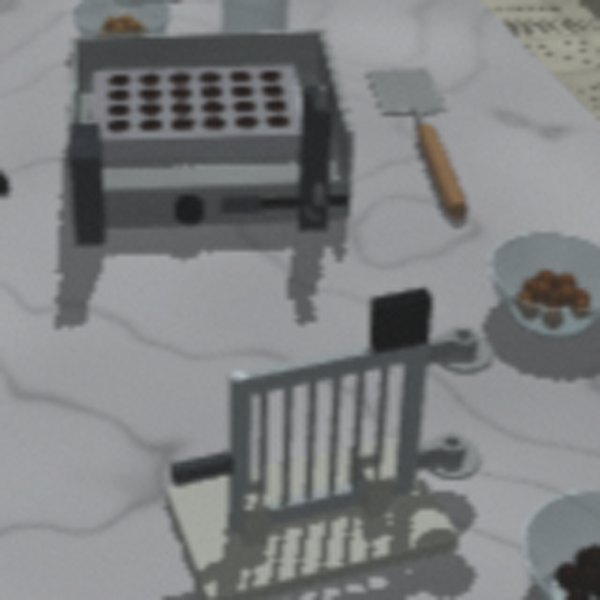

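```bash
cat > h.py <<'E'
import numpy as np, cv2
from scipy.optimize import least_squares
from scipy.spatial.transform import Rotation as R
def load(f):
    return dict(np.load(f))
def snap(n,tag):
    from plant import viewer
    c=viewer.camera(n); cv2.imwrite(f"pics/{tag}.png",c["pixels"]); np.savez(f"pics/{tag}.npz",**c); return c
def ray(c,uv):
    Rm=cv2.Rodrigues(c["rvec"])[0]; o=-Rm.T@np.ravel(c["tvec"])
    d=Rm.T@np.linalg.inv(c["camera_matrix"])@np.array([uv[0],uv[1],1.]); return o,d
def onz(c,uv,z):
    o,d=ray(c,uv); return o+d*(z-o[2])/d[2]
def proj(c,P):
    return cv2.projectPoints(np.atleast_2d(np.float64(P)),c["rvec"],c["tvec"],c["camera_matrix"],None)[0][:,0]
def tri(l):
    A=np.zeros((3,3));b=np.zeros(3)
    for c,uv in l:
        o,d=ray(c,uv); d/=np.linalg.norm(d); M=np.eye(3)-np.outer(d,d); A+=M;b+=M@o
    return np.linalg.solve(A,b)
def fit2(local,world):
    """rigid 2d fit -> x,y,yaw, rms"""
    f=lambda p:(np.c_[np.cos(p[2])*local[:,0]-np.sin(p[2])*local[:,1]+p[0],np.sin(p[2])*local[:,0]+np.cos(p[2])*local[:,1]+p[1]]-world).ravel()
    r=least_squares(f,[*world.mean(0),0]); return r.x, f(r.x).reshape(-1,2)
E
python3 - <<'E'
from h import *
t=load("pics/top0.npz"); s=load("pics/side0.npz")
px=np.array([(152,60),(455,122),(62,428),(375,495)])/5+[170,150]
W=np.array([onz(t,p,.095)[:2] for p in px])
L=np.array([(.12,.1),(.12,-.1),(-.12,.1),(-.12,-.1)])
p,r=fit2(L,W); print("shaker",p,np.degrees(p[2]),r*1000)
def sh(l,p=p): return np.r_[p[:2]+R.from_euler('z',p[2]).as_matrix()[:2,:2]@np.array(l[:2]),l[2]]
print("pin_seat",sh((.066,-.137,.053)))
# keeper: top rect corners in c1
# gate: tab top in c2
cz=lambda q:np.array(q)/6+[330,165]
z=.012+0+.018+.1275+.0175  # bottom of panel on foot
for q in [(240,158),(240,240),(240,199)]: print("tab",onz(t,cz(q),z))
for q in [(95,195),(110,512),(300,508)]: print("foot",onz(t,cz(q),.012))
sc=lambda q:np.array(q)/3.75+[220,170]
print("tab tri top mid", tri([(t,cz((240,199))),(s,sc((402,295)))]))
print("tongue", onz(t,cz((225,512)),.012+.018+.047), onz(t,cz((225,435)),.077))
print("knuckle up", onz(t,cz((226,118)),.012+.018+.106))
E
```

```text
shaker [ 0.55351814  0.16351432 -0.19088097] -10.936674071569461 [[ 3.93919375  3.59264748]
 [ 1.93744535 -4.86738393]
 [-2.65468505  3.91908419]
 [-3.22195405 -2.64434774]]
pin_seat [0.59232723 0.0164808  0.053     ]
tab [ 0.58727118 -0.2732581   0.175     ]
tab [ 0.54691117 -0.27274169  0.175     ]
tab [ 0.56704787 -0.27299934  0.175     ]
foot [ 0.5978548  -0.22508644  0.012     ]
foot [ 0.42766766 -0.23211704  0.012     ]
foot [ 0.43140438 -0.3327398   0.012     ]
tab tri top mid [ 0.57015873 -0.27389856  0.17477287]
tongue [ 0.42334915 -0.28138955  0.077     ] [ 0.46261191 -0.28186156  0.077     ]
knuckle up [ 0.6151821  -0.27372583  0.136     ]
```

```bash
python3 - <<'E'
from h import *
from plant import state
s=state(); w=load("pics/wrist0.npz")
Rt=R.from_quat(s["ee_rot"]).as_matrix(); Rm=cv2.Rodrigues(w["rvec"])[0]; o=-Rm.T@w["tvec"].ravel()
print(Rt.round(3)); print("cam pos in tool",Rt.T@(o-s["position"])); print("cam axes in tool (cols x,y,z)\n",(Rt.T@Rm.T).round(3))
E
```

```text
[[-0.931  0.364 -0.001]
 [ 0.364  0.931 -0.001]
 [ 0.    -0.001 -1.   ]]
cam pos in tool [ 0.0694669  -0.00211511 -0.17844693]
cam axes in tool (cols x,y,z)
 [[-0.001 -0.971 -0.24 ]
 [ 1.    -0.001 -0.001]
 [ 0.001 -0.24   0.971]]
```

Request:
carry_out(
  deltas=[
    [[-0.03,-0.02,-0.05],[0,0,0],1],
    [[-0.08,-0.06,-0.09],[0,0,-2],1],
    [[-0.12,-0.09,-0.115],[0,0,-3],1],
    [[-0.16,-0.118,-0.115],[0,0,-4],1],
    [[-0.2,-0.147,-0.115],[0,0,-5],1],
    [[-0.24,-0.176,-0.115],[0,0,-6],1],
    [[-0.28,-0.206,-0.115],[0,0,-7],1],
    [[-0.32,-0.235,-0.115],[0,0,-8],1],
    [[-0.36,-0.265,-0.115],[0,0,-9],1],
    [[-0.4,-0.294,-0.115],[0,0,-10],1],
    [[-0.44,-0.323,-0.115],[0,0,-10.5],1],
    [[-0.48,-0.353,-0.115],[0,0,-10.5],1],
    [[-0.52,-0.382,-0.115],[0,0,-10.5],1],
    [[-0.548,-0.403,-0.115],[0,0,-10.5],1],
    [[-0.548,-0.403,-0.115],[0,0,-10.5],1],
    [[-0.548,-0.403,-0.115],[0,0,-10.5],1],
    [[-0.548,-0.403,-0.115],[0,0,-10.5],1],
  ],
)

```text
time: 1.85
position: [0.5996, 0.0319, 0.32]
ee_rot: [0.094, 0.996, 0.001, -0.001]
wrist_force: [0.2, 0.4, 0.2]
width: 1.001
```

```bash
python3 - <<'E'
from h import *
from plant import state
snap("wrist","w1"); s=state(); print(s["time"],s["position"],s["ee_rot"],s["qvel"].round(3))
E
```

```text
1.9 [0.5994392  0.03291857 0.32020157] [ 9.32893123e-02  9.95638486e-01  7.99128972e-04 -6.85598701e-04] [-0.016 -0.008 -0.004  0.003  0.002 -0.     0.001]
```

View pics/w1.png

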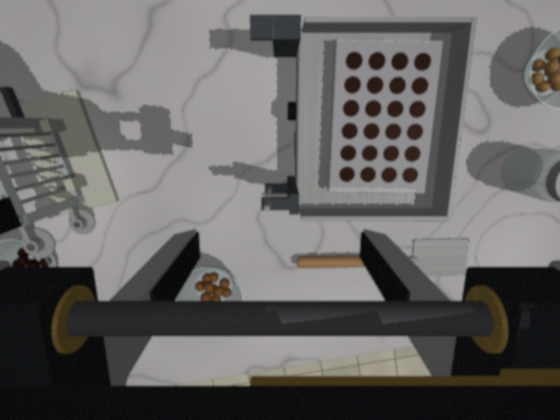

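```bash
python3 - <<'E'
import cv2
t=cv2.imread("pics/w1.png")
def c(n,x,y,w,h,f): cv2.imwrite(f"pics/{n}.png",cv2.resize(t[y:y+h,x:x+w],None,fx=f,fy=f,interpolation=cv2.INTER_CUBIC))
c("d1",240,150,100,75,8); c("d2",230,0,100,75,8); c("d3",430,0,60,230,2.6)
E
```

```text
(no output)
```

View pics/d1.png

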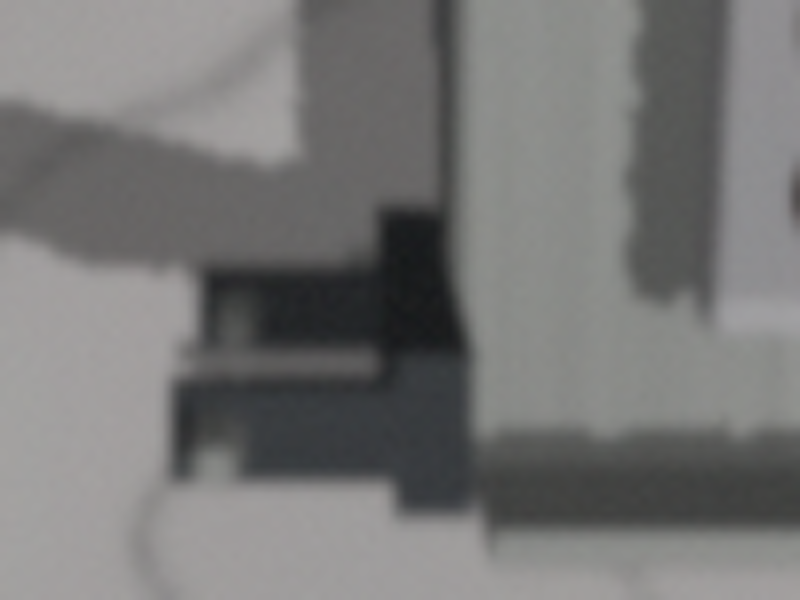

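View pics/d2.png

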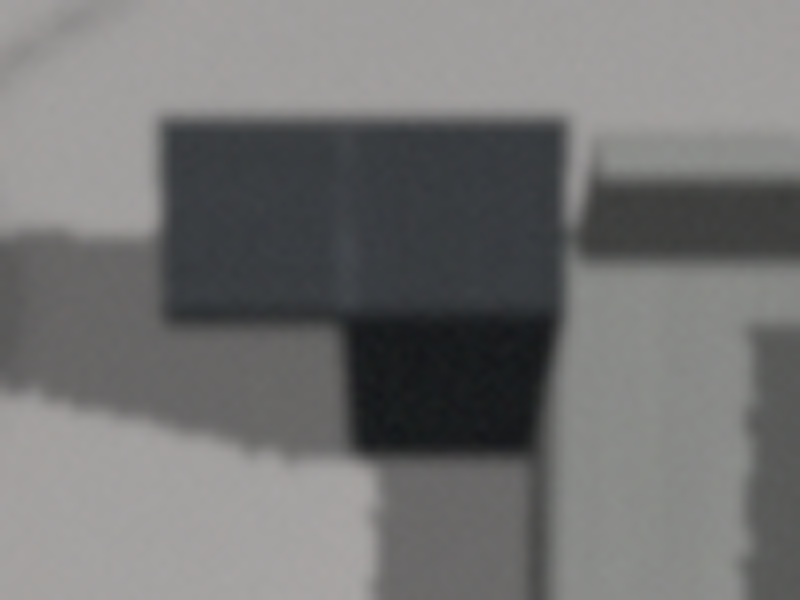

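View pics/d3.png

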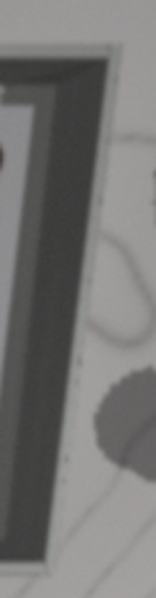

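```bash
python3 - <<'E'
from h import *
c=load("pics/w1.npz")
d1=lambda x,y:np.array([x/8+240-.44,y/8+150-.44]); d2=lambda x,y:np.array([x/8+230-.44,y/8-.44]); d3=lambda x,y:np.array([x/2.6+430-.3,y/2.6-.3])
pts={"tip":(d1(218,458),.161),"armfoot":(d1(222,430),.143),"postc":(d1(432,434),.143),"armL0":(d1(172,382),.143),"armL1":(d1(172,480),.143),
"p00":(d1(395,352),.143),"p01":(d1(395,515),.143),"p10":(d1(470,352),.143),"p11":(d1(470,515),.143),
}
W={k:onz(c,*v) for k,v in pts.items()}
for k,v in W.items(): print(k,v.round(4))
# wall outer corners: +x+y , -x+y , near +x/-y, -x/-y
C=[d3(45,575),d3(122,45),d1(490,555),d2(598,130)]
L=np.array([(.12,.1),(-.12,.1),(.12,-.1),(-.12,-.1)])
Wc=np.array([onz(c,q,.095)[:2] for q in C])
p,r=fit2(L,Wc); print("shaker",p.round(4),np.degrees(p[2]).round(2),(r*1000).round(1))
T=lambda w:(R.from_euler('z',-p[2]).as_matrix()[:2,:2]@(w[:2]-p[:2])).round(4)
for k,v in W.items(): print(k,T(v))
# keeper: lip top unknown z ; lip top corners
for z in (.10,.11,.12,.13,.14): print(z,[T(onz(c,d2(*q),z)) for q in [(160,120),(565,120),(345,120),(165,318)]])
E
```

```text
tip [0.6138 0.0132 0.161 ]
armfoot [0.6143 0.013  0.143 ]
postc [0.6205 0.042  0.143 ]
armL0 [0.6062 0.0075 0.143 ]
armL1 [0.6201 0.0046 0.143 ]
p00 [0.6079 0.039  0.143 ]
p01 [0.6312 0.0347 0.143 ]
p10 [0.6098 0.0493 0.143 ]
p11 [0.6332 0.0452 0.143 ]
shaker [ 0.5566  0.1639 -0.1986] -11.38 [[ 1.4  4.8]
 [ 0.1  3.3]
 [ 0.3 -5.3]
 [-1.8 -2.9]]
tip [ 0.0858 -0.1365]
armfoot [ 0.0864 -0.1366]
postc [ 0.0867 -0.1069]
armL0 [ 0.0795 -0.1436]
armL1 [ 0.0937 -0.1437]
p00 [ 0.0749 -0.1123]
p01 [ 0.0986 -0.112 ]
p10 [ 0.0748 -0.1018]
p11 [ 0.0985 -0.1013]
0.1 [array([-0.1181, -0.1578]), array([-0.1186, -0.1018]), array([-0.1183, -0.1322]), array([-0.093 , -0.1574])]
0.11 [array([-0.1151, -0.157 ]), array([-0.1156, -0.1023]), array([-0.1154, -0.132 ]), array([-0.0907, -0.1566])]
0.12 [array([-0.1122, -0.1561]), array([-0.1127, -0.1029]), array([-0.1124, -0.1318]), array([-0.0884, -0.1557])]
0.13 [array([-0.1093, -0.1553]), array([-0.1098, -0.1034]), array([-0.1095, -0.1316]), array([-0.0861, -0.1549])]
0.14 [array([-0.1063, -0.1544]), array([-0.1068, -0.104 ]), array([-0.1066, -0.1314]), array([-0.0838, -0.1541])]
```

Request:
carry_out(
  deltas=[
    [[0.001,-0.002,0.0],[0,0,8],1],
    [[0.002,-0.005,0.0],[0,0,16],1],
    [[0.003,-0.007,0.005],[0,0,24],1],
    [[0.004,-0.01,0.01],[0,0,32],1],
    [[0.005,-0.012,0.015],[0,0,40],1],
    [[0.006,-0.015,0.02],[0,0,48],1],
    [[0.008,-0.018,0.025],[0,0,56],1],
    [[0.009,-0.021,0.03],[0,0,64],1],
    [[0.01,-0.024,0.035],[0,0,72],1],
    [[0.011,-0.026,0.04],[0,0,80],1],
    [[0.012,-0.029,0.045],[0,0,88],1],
    [[0.013,-0.031,0.05],[0,0,96],1],
    [[0.014,-0.033,0.055],[0,0,104],1],
    [[0.015,-0.035,0.06],[0,0,112],1],
    [[0.016,-0.037,0.065],[0,0,120],1],
    [[0.017,-0.039,0.07],[0,0,128],1],
    [[0.018,-0.04,0.07],[0,0,136],1],
    [[0.019,-0.042,0.07],[0,0,144],1],
    [[0.019,-0.042,0.07],[0,0,145.5],1],
    [[0.019,-0.042,0.07],[0,0,145.5],1],
  ],
)

```text
time: 3.9
position: [0.5734, -0.0051, 0.2504]
ee_rot: [0.978, 0.207, -0.0, -0.001]
wrist_force: [-0.2, -0.1, -0.4]
width: 1.002
```

Request:
carry_out(
  deltas=[
    [[0,0,0],[0,0,0],1],
    [[0,0,0],[0,0,0],1],
  ],
)

```text
time: 4.1
position: [0.5737, -0.0066, 0.2505]
ee_rot: [0.979, 0.206, 0.0, -0.0]
wrist_force: [0.2, -0.4, 0.2]
width: 0.998
```

```bash
python3 - <<'E'
from h import *
from plant import state
c=snap("wrist","w2"); s=state(); print(s["time"],s["position"],s["ee_rot"],s["joint_positions"].round(2),np.abs(s["qvel"]).max())
print(proj(c,[[.6138,.0132,.161],[.6138,.0132,.143],[.6138,.0132,.071]]))
t=c["pixels"]
u,v=proj(c,[[.6138,.0132,.161]])[0].astype(int)
x,y=max(u-50,0),max(v-37,0); print(x,y)
cv2.imwrite("pics/e1.png",cv2.resize(t[y:y+75,x:x+100],None,fx=8,fy=8,interpolation=cv2.INTER_CUBIC))
E
```

```text
4.15 [ 0.5737427  -0.00688712  0.25056912] [ 9.78641377e-01  2.05574746e-01  1.45101811e-04 -2.41441054e-04] [-0.54  0.59  0.82  1.69 -0.48  1.07 -0.73] 0.005263905024348052
[[275.41377287 151.55069526]
 [275.64741019 149.82268504]
 [276.35063856 144.6215217 ]]
225 114
```

View pics/w2.png

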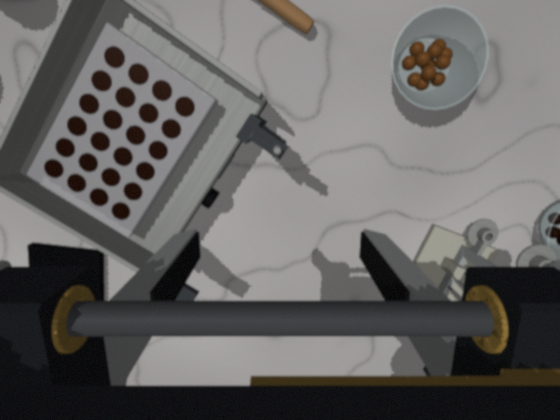

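View pics/e1.png

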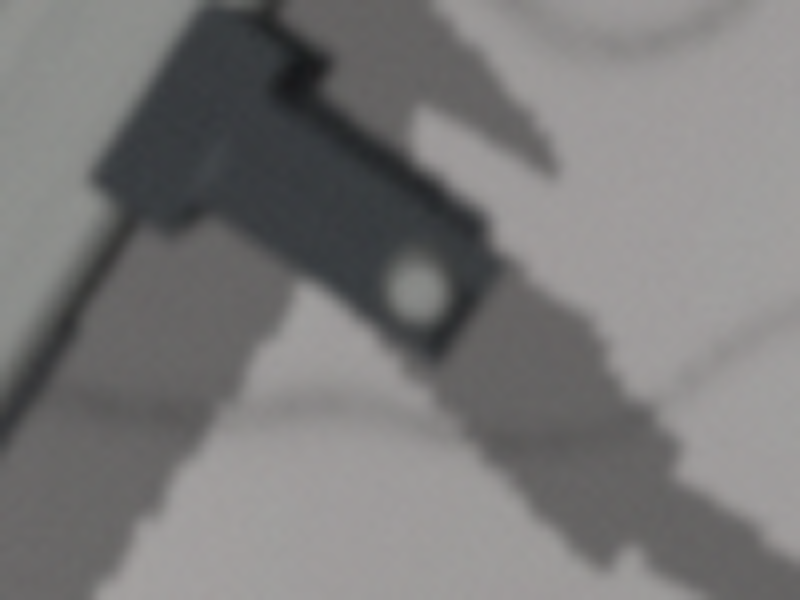

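```bash
python3 - <<'E'
from h import *
c=load("pics/w2.npz")
e=lambda x,y:np.array([x/8+225-.44,y/8+114-.44])
print(onz(c,e(418,287),.157))
for q in [(497,265),(432,358),(210,5),(95,180),(320,70),(180,238)]: print(onz(c,e(*q),.143).round(4))
s_pos=np.array([.57374,-.00689,.25057]); Rt=R.from_quat([.97864,.20557,.000145,-.00024]).as_matrix()
print("pin in tool at this pose",Rt.T@(onz(c,e(418,287),.157)-s_pos))
E
```

```text
[0.61553819 0.01274323 0.157     ]
[0.6201 0.0055 0.143 ]
[0.6081 0.0079 0.143 ]
[0.6328 0.0445 0.143 ]
[0.611  0.0489 0.143 ]
[0.6313 0.0312 0.143 ]
[0.6089 0.0382 0.143 ]
pin in tool at this pose [ 0.0461293  -0.00111756  0.09358812]
```

Request:
carry_out(
  deltas=[
    [[-0.015,0.035,-0.04],[0,0,3],1],
    [[-0.034,0.075,-0.05],[0,0,6],1],
    [[-0.052,0.115,-0.05],[0,0,10],1],
    [[-0.071,0.155,-0.05],[0,0,14],1],
    [[-0.09,0.195,-0.05],[0,0,18],1],
    [[-0.105,0.23,-0.05],[0,0,20],1],
    [[-0.112,0.242,-0.05],[0,0,20.7],1],
    [[-0.112,0.242,-0.05],[0,0,20.7],1],
    [[-0.112,0.242,-0.05],[0,0,20.7],1],
    [[-0.112,0.242,-0.05],[0,0,20.7],1],
  ],
)

```text
time: 5.15
position: [0.569, -0.2713, 0.3002]
ee_rot: [1.0, 0.027, 0.0, -0.001]
wrist_force: [0.4, 0.0, 0.0]
width: 1.001
```

```bash
python3 - <<'E'
from h import *
from plant import state
c=snap("wrist","w3"); s=state(); print(s["time"],s["position"],s["ee_rot"],s["joint_positions"].round(2),np.abs(s["qvel"]).max())
t=c["pixels"]
cv2.imwrite("pics/f1.png",cv2.resize(t[130:230,220:340],None,fx=6,fy=6,interpolation=cv2.INTER_CUBIC))
E
```

```text
5.2 [ 0.56902787 -0.27138295  0.30036567] [ 9.99623013e-01  2.74457835e-02  1.56912523e-04 -7.31653090e-04] [-0.08  0.65  0.89  1.46 -0.52  1.28 -0.66] 0.006925838474179739
```

View pics/w3.png

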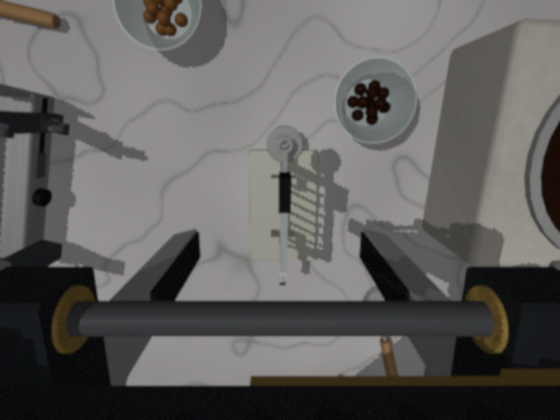

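View pics/f1.png

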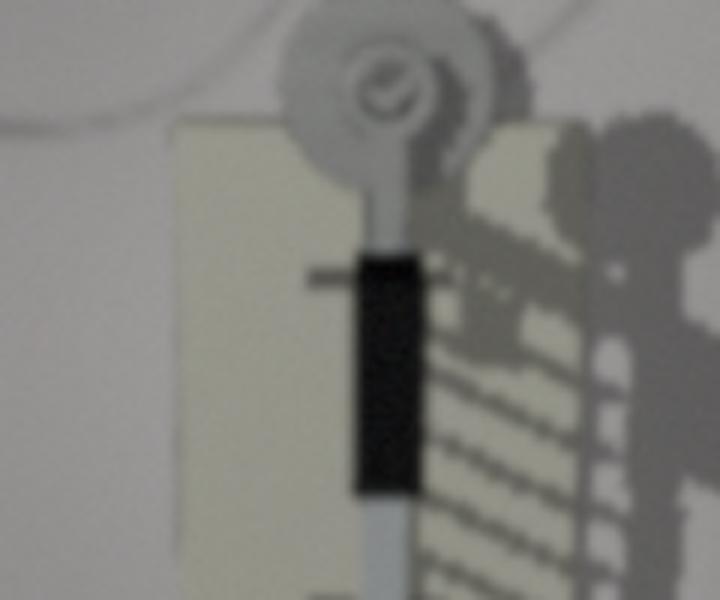

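```bash
python3 - <<'E'
from h import *
c=load("pics/w3.npz")
e=lambda x,y:np.array([x/6+220-.42,y/6+130-.42])
a,b=onz(c,e(391,258),.175),onz(c,e(387,495),.175)
k=onz(c,e(390,88),.136); f=onz(c,(282.5,284),.13)
print(a,b,(a+b)/2,k,f)
for u,v in((k,f),(k,(a+b)/2),(a,b)):
    d=v-u; print(np.degrees(np.arctan2(d[1],d[0]))%360,np.hypot(*d[:2]))
E
```

```text
[ 0.59205135 -0.27667781  0.175     ] [ 0.55350893 -0.27826685  0.175     ] [ 0.57278014 -0.27747233  0.175     ] [ 0.61598149 -0.27570366  0.136     ] [ 0.45342974 -0.28275099  0.13      ]
182.48246818921731 0.16270444203824433
182.34438852106342 0.04323754244523506
182.36088369447685 0.03857516466403492
```

Request:
carry_out(
  deltas=[
    [[0.002,0.005,0.03],[0,0,0.75],1],
    [[0.002,0.005,0.07],[0,0,0.75],1],
    [[0.002,0.005,0.1],[0,0,0.75],0.6],
    [[0.002,0.005,0.125],[0,0,0.75],0.5],
    [[0.002,0.005,0.145],[0,0,0.75],0.5],
    [[0.002,0.005,0.155],[0,0,0.75],0.5],
    [[0.002,0.005,0.16],[0,0,0.75],0.5],
    [[0.002,0.005,0.16],[0,0,0.75],0.5],
  ],
)

```text
time: 6.0
position: [0.5707, -0.2781, 0.1405]
ee_rot: [1.0, 0.02, 0.0, -0.0]
wrist_force: [0.0, 0.4, 0.3]
width: 0.528
```

```bash
python3 - <<'E'
from h import *
c=snap("wrist","w4"); 
E
```

```text
(no output)
```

View pics/w4.png

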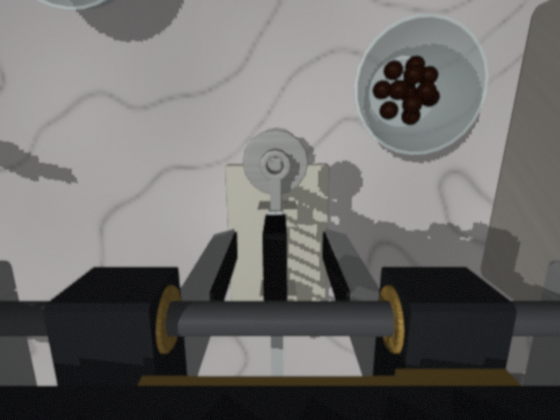

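Request:
carry_out(
  deltas=[
    [[0,-0.002,0],[0,0,0],0.4],
    [[0,-0.002,0],[0,0,0],0.25],
    [[0,-0.002,0],[0,0,0],0.15],
    [[0,-0.002,0],[0,0,0],0.05],
    [[0,-0.002,0],[0,0,0],0],
    [[0,-0.002,0],[0,0,0],0],
    [[0,-0.002,0],[0,0,0],0],
  ],
)

```text
time: 6.75
position: [0.5704, -0.2766, 0.1406]
ee_rot: [1.0, 0.019, 0.0, -0.0]
wrist_force: [-0.0, 1.1, 1.3]
width: 0.126
```

```bash
python3 - <<'E'
from h import *
from plant import state
s=state(); print({k:np.round(s[k],4) for k in("time","position","ee_rot","wrist_force","torque","width")})
E
```

```text
{'time': np.float64(6.75), 'position': array([ 0.5704, -0.2766,  0.1406]), 'ee_rot': array([ 9.998e-01,  1.910e-02,  1.000e-04, -1.000e-04]), 'wrist_force': array([-0.0161,  1.0903,  1.3044]), 'torque': array([ 0.2357,  0.1434, -0.0225]), 'width': np.float64(0.1257)}
```

Request:
carry_out(
  deltas=[
    [[0,0,0],[0,0,0],0],
    [[0,0,-0.01],[0,0,0],0],
    [[0,0,-0.025],[0,0,0],0],
    [[0,0,-0.045],[0,0,0],0],
    [[0,0,-0.065],[0,0,0],0],
    [[0,0,-0.08],[0,0,0],0],
    [[0,0,-0.08],[0,0,0],0],
    [[0,0,-0.08],[0,0,0],0],
    [[0,0,-0.08],[0,0,0],0],
  ],
)

```text
time: 7.65
position: [0.5698, -0.2761, 0.2195]
ee_rot: [1.0, 0.019, -0.001, -0.001]
wrist_force: [-0.5, 0.2, -2.9]
width: 0.129
```

```bash
python3 - <<'E'
from h import *
from plant import state
s=state(); print({k:np.round(s[k],4) for k in("time","position","ee_rot","wrist_force","torque","width")})
c=snap("wrist","w5"); d=snap("side","s5")
a=cv2.resize(c["pixels"][120:245,200:350],None,fx=4,fy=4,interpolation=cv2.INTER_CUBIC)
b=cv2.resize(d["pixels"][180:330,240:390],None,fx=4,fy=4,interpolation=cv2.INTER_CUBIC)
cv2.imwrite("pics/g1.png",a);cv2.imwrite("pics/g2.png",b)
E
```

```text
{'time': np.float64(7.65), 'position': array([ 0.5698, -0.2761,  0.2195]), 'ee_rot': array([ 9.998e-01,  1.910e-02, -8.000e-04, -6.000e-04]), 'wrist_force': array([-0.4895,  0.1793, -2.8571]), 'torque': array([-0.0453,  0.1322, -0.0193]), 'width': np.float64(0.1295)}
```

View pics/g1.png

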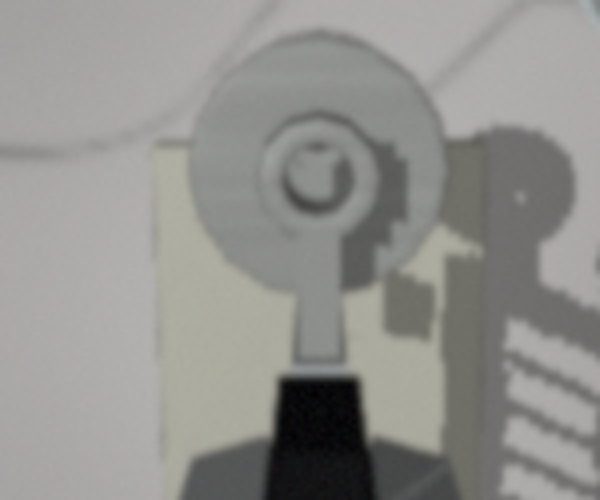

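View pics/g2.png

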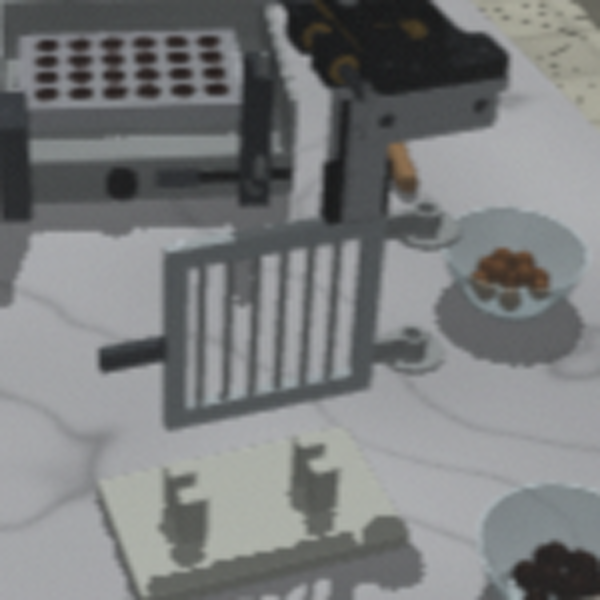

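```bash
python3 - <<'E'
from h import *
c=load("pics/w5.npz"); d=load("pics/s5.npz")
pos=np.array([.5698,-.2761,.2195]); q=R.from_quat([.99982,.0191,-.0008,-.0006]); print("tool euler", q.as_euler('xyz',degrees=True))
zk=pos[2]-.1106
T=q.as_matrix()
e=lambda x,y:np.array([x/4+200-.38,y/4+120-.38])
for z in(zk+.106,zk+.102):
    k=onz(c,e(319,176),z); print("k",k,T.T@(k-pos))
k=onz(c,e(319,176),zk+.106)
gx=-T[:,0]; gx=gx/np.linalg.norm(gx); gy=-T[:,1]; gz=-T[:,2]
K=k-gz*.106
names={"panelTLfree":(.154,0,.11),"panelTRhinge":(.026,0,.11),"panelBLfree":(.154,0,-.018),"panelBR":(.026,0,-.018),"tongue end top":(.192,0,.047),"tongueend bot":(.192,0,.035),"ringtopU":(0,0,.106),"ringtopL":(0,0,.016)}
for n,l in names.items():
    P=K+gx*l[0]+gy*l[1]+gz*l[2]; u=proj(d,P)[0]; print(n,P.round(3),((u-[240,180])*4).round(0))
E
```

```text
tool euler [-1.79929507e+02  9.03430364e-02  2.18888215e+00]
k [ 0.61545372 -0.27611175  0.2149    ] [0.04562716 0.00176101 0.0045259 ]
k [ 0.61496863 -0.2761283   0.2109    ] [0.04514809 0.00176394 0.00852666]
panelTLfree [ 0.462 -0.282  0.219] [163. 249.]
panelTRhinge [ 0.589 -0.277  0.219] [383. 210.]
panelBLfree [ 0.461 -0.282  0.091] [163. 428.]
panelBR [ 0.589 -0.277  0.091] [366. 386.]
tongue end top [ 0.423 -0.283  0.156] [ 97. 354.]
tongueend bot [ 0.423 -0.283  0.144] [ 98. 370.]
ringtopU [ 0.615 -0.276  0.215] [425. 208.]
ringtopL [ 0.615 -0.276  0.125] [411. 333.]
```

Request:
carry_out(
  deltas=[
    [[0,-0.02,0],[0,0,-2],0],
    [[0,-0.05,0.003],[0,0,-5],0],
    [[0,-0.08,0.006],[0,0,-8],0],
    [[0,-0.11,0.01],[0,0,-11],0],
    [[0,-0.14,0.013],[0,0,-14],0],
    [[0,-0.17,0.016],[0,0,-17],0],
    [[0,-0.195,0.02],[0,0,-20],0],
    [[-0.001,-0.208,0.02],[0,0,-22],0],
    [[-0.001,-0.212,0.02],[0,0,-22.5],0],
    [[-0.001,-0.212,0.02],[0,0,-22.5],0],
    [[-0.001,-0.212,0.02],[0,0,-22.5],0],
    [[-0.001,-0.212,0.02],[0,0,-22.5],0],
  ],
)

```text
time: 8.95
position: [0.5613, -0.0667, 0.2007]
ee_rot: [0.977, 0.212, 0.0, 0.001]
wrist_force: [-0.2, -0.6, -2.9]
width: 0.131
```

```bash
python3 - <<'E'
from h import *
from plant import state
c=snap("wrist","w6"); s=state()
np.savez("pics/w6s.npz",position=s["position"],ee_rot=s["ee_rot"]); print({k:np.round(s[k],4) for k in("time","position","ee_rot","wrist_force","torque","width")})
a=cv2.resize(c["pixels"][50:250,150:410],None,fx=3,fy=3,interpolation=cv2.INTER_CUBIC)
cv2.imwrite("pics/g3.png",a)
E
```

```text
{'time': np.float64(9.0), 'position': array([ 0.5613, -0.0664,  0.2007]), 'ee_rot': array([9.771e-01, 2.127e-01, 1.000e-04, 4.000e-04]), 'wrist_force': array([-0.6487,  0.1534, -2.2651]), 'torque': array([-0.0928,  0.1657,  0.0467]), 'width': np.float64(0.1283)}
```

View pics/g3.png

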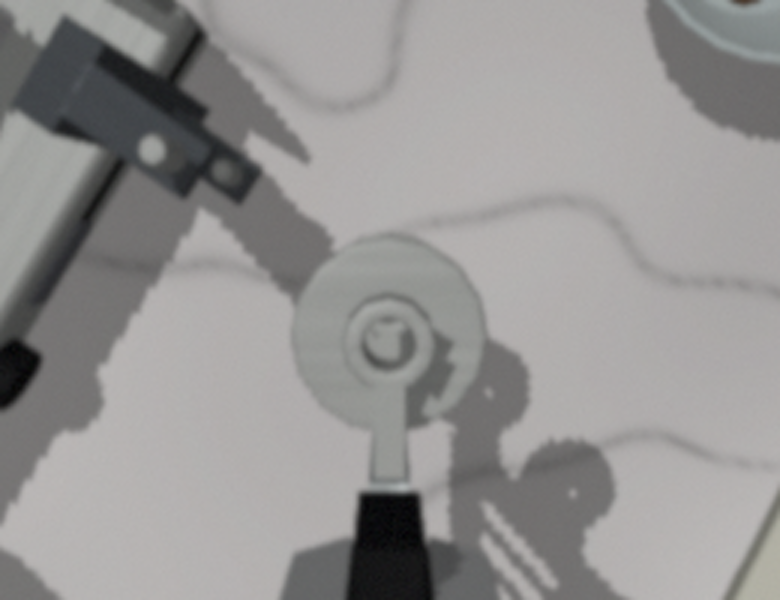

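```bash
python3 - <<'E'
from h import *
c=load("pics/w6.npz"); s=load("pics/w6s.npz")
e=lambda x,y:np.array([x/3+150-.33,y/3+50-.33])
T=R.from_quat(s["ee_rot"]).as_matrix()
zr=s["position"][2]-.0046
for z in(zr,zr-.003):
    k=onz(c,e(389,340),z)
    f=onz(c,e(389,332),z-.012)
    for zp in(.161,):
        p=onz(c,e(153,150),zp); print("k",k.round(4),"flange c",f.round(4),"pin",p.round(4),"d tool",(T.T@(p-k)).round(4))
print("low pin",onz(c,e(228,172),.069), np.degrees(2*np.arctan2(s["ee_rot"][1],s["ee_rot"][0])))
E
```

```text
k [ 0.603  -0.049   0.1961] flange c [ 0.6031 -0.0489  0.1841] pin [0.6153 0.0121 0.161 ] d tool [ 0.0366 -0.0504  0.035 ]
k [ 0.6027 -0.0491  0.1931] flange c [ 0.6029 -0.049   0.1811] pin [0.6153 0.0121 0.161 ] d tool [ 0.0369 -0.0504  0.032 ]
low pin [0.615733   0.01066153 0.069     ] 24.556938100330107
```

Request:
carry_out(
  deltas=[
    [[0.003,-0.004,0.003],[0,0,0],0],
    [[0.008,-0.011,0.004],[0,0,0],0],
    [[0.014,-0.019,0.004],[0,0,0],0],
    [[0.02,-0.027,0.004],[0,0,0],0],
    [[0.026,-0.036,0.004],[0,0,0],0],
    [[0.031,-0.043,0.004],[0,0,0],0],
    [[0.035,-0.048,0.004],[0,0,0],0],
    [[0.037,-0.0505,0.004],[0,0,0],0],
    [[0.037,-0.0505,0.004],[0,0,0],0],
    [[0.037,-0.0505,0.004],[0,0,0],0],
    [[0.037,-0.0505,0.004],[0,0,0],0],
    [[0.037,-0.0505,0.004],[0,0,0],0],
  ],
)

```text
time: 10.2
position: [0.5737, -0.0041, 0.1965]
ee_rot: [0.977, 0.213, -0.0, 0.0]
wrist_force: [0.0, -0.7, -2.1]
width: 0.123
```

```bash
python3 - <<'E'
from h import *
from plant import state
c=snap("wrist","w7"); s=state()
np.savez("pics/w7s.npz",position=s["position"],ee_rot=s["ee_rot"]); print({k:np.round(s[k],4) for k in("time","position","ee_rot","wrist_force","torque","width")})
a=cv2.resize(c["pixels"][120:220,210:350],None,fx=5.5,fy=5.5,interpolation=cv2.INTER_CUBIC)
cv2.imwrite("pics/g4.png",a)
d=snap("side","s7"); cv2.imwrite("pics/g5.png",cv2.resize(d["pixels"][140:260,220:370],None,fx=5,fy=5,interpolation=cv2.INTER_CUBIC))
E
```

```text
{'time': np.float64(10.25), 'position': array([ 0.5737, -0.004 ,  0.1965]), 'ee_rot': array([0.977 , 0.2135, 0.    , 0.    ]), 'wrist_force': array([ 0.6448, -0.0742, -3.8711]), 'torque': array([-0.0708,  0.1227,  0.0327]), 'width': np.float64(0.1285)}
```

View pics/g4.png

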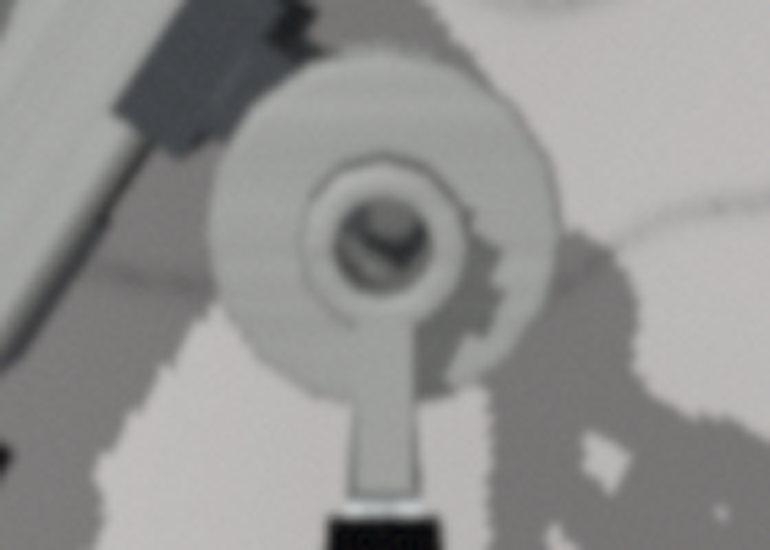

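View pics/g5.png

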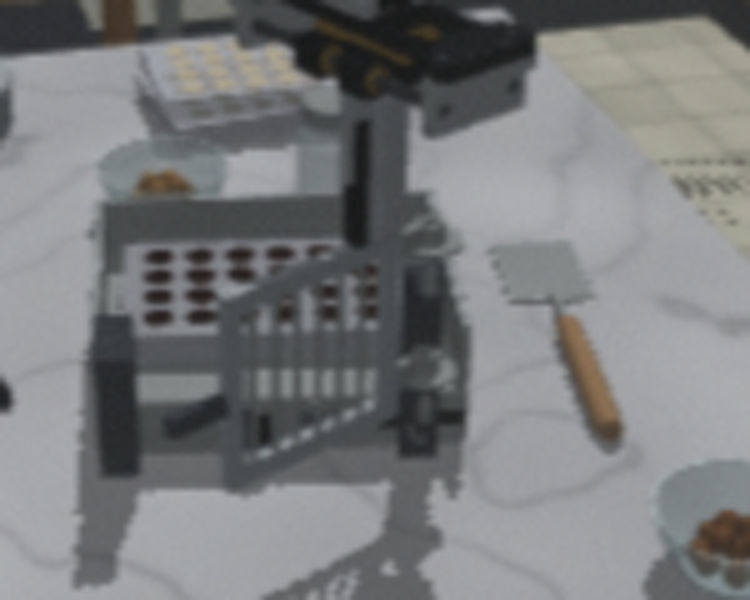

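```bash
python3 - <<'E'
from h import *
c=load("pics/w7.npz"); s=load("pics/w7s.npz")
a=c["pixels"][150:180,264:294]; a=cv2.resize(a,None,fx=20,fy=20,interpolation=cv2.INTER_CUBIC)
a=cv2.convertScaleAbs(a,alpha=1.4); cv2.imwrite("pics/g6.png",a)
e=lambda x,y:np.array([x/5.5+210-.41,y/5.5+120-.41])
z=s["position"][2]-.0046
print("k",onz(c,e(384,241),z),"fl",onz(c,e(384,227),z-.012), "bore",onz(c,e(381,245),z))
P=proj(c,[[.6153,.0123,.161],[.6153,.0123,.143],[.6153,.0123,.071]]);print(P,(P+.41-[264,150])*20)
E
```

```text
k [0.61516187 0.01360052 0.19192361] fl [0.6152513  0.0136239  0.17992361] bore [0.61466055 0.01370972 0.19192361]
[[281.23284039 158.40735562]
 [281.06092502 155.75565129]
 [280.57317621 148.23238202]] [[352.8568077  176.34711242]
 [349.41850032 123.31302583]
 [339.66352427 -27.15235957]]
```

View pics/g6.png

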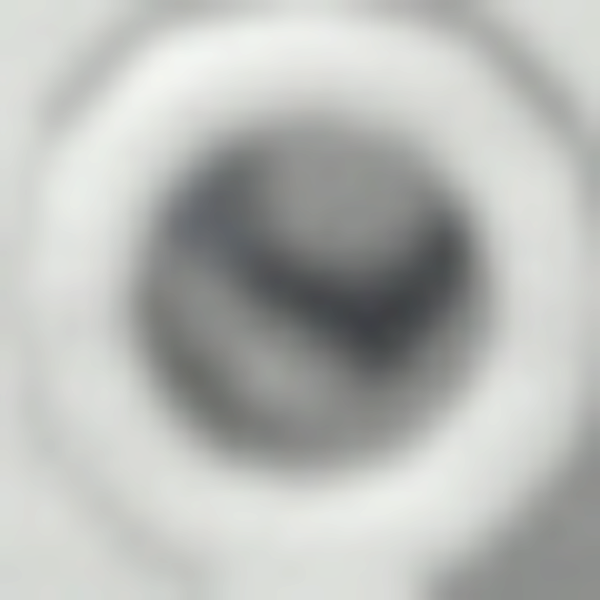

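```bash
python3 - <<'E'
from h import *
c=load("pics/w7.npz"); s=load("pics/w7s.npz")
e=lambda x,y:np.array([x/20+264-.475,y/20+150-.475])
T=R.from_quat(s["ee_rot"]).as_matrix()
z=s["position"][2]-.0046
for zz in(z,z-.003):
    k=onz(c,e(310,295),zz); p=onz(c,e(343,190),.161); print(k,p,(T.T@(p-k)*1000).round(2))
E
```

```text
[0.61462699 0.01359364 0.19192361] [0.61477992 0.01246467 0.161     ] [-0.33  1.09 30.92]
[0.61429346 0.01344051 0.18892361] [0.61477992 0.01246467 0.161     ] [ 0.04  1.09 27.92]
```

Request:
carry_out(
  deltas=[
    [[0,0.001,0.002],[0,0,0],0],
    [[0,0.001,0.005],[0,0,0],0],
    [[0,0.001,0.008],[0,0,0],0],
    [[0,0.001,0.01],[0,0,0],0],
    [[0,0.001,0.011],[0,0,0],0],
    [[0,0.001,0.011],[0,0,0],0],
    [[0,0.001,0.011],[0,0,0],0],
    [[0,0.001,0.011],[0,0,0],0],
  ],
)

```text
time: 11.1
position: [0.5743, -0.0045, 0.1856]
ee_rot: [0.977, 0.214, 0.0, 0.0]
wrist_force: [0.2, -0.8, -2.5]
width: 0.121
```

```bash
python3 - <<'E'
from h import *
from plant import state
c=snap("wrist","w8"); s=state()
np.savez("pics/w8s.npz",position=s["position"],ee_rot=s["ee_rot"]); print({k:np.round(s[k],4) for k in("time","position","ee_rot","wrist_force","torque","width")})
a=c["pixels"][150:180,264:294]; a=cv2.resize(a,None,fx=20,fy=20,interpolation=cv2.INTER_CUBIC)
a=cv2.convertScaleAbs(a,alpha=1.4); cv2.imwrite("pics/g7.png",a)
E
```

```text
{'time': np.float64(11.15), 'position': array([ 0.5742, -0.0045,  0.1855]), 'ee_rot': array([9.769e-01, 2.138e-01, 1.000e-04, 0.000e+00]), 'wrist_force': array([ 0.1981, -1.3443, -2.9838]), 'torque': array([-0.0746,  0.1454, -0.0339]), 'width': np.float64(0.1227)}
```

View pics/g7.png

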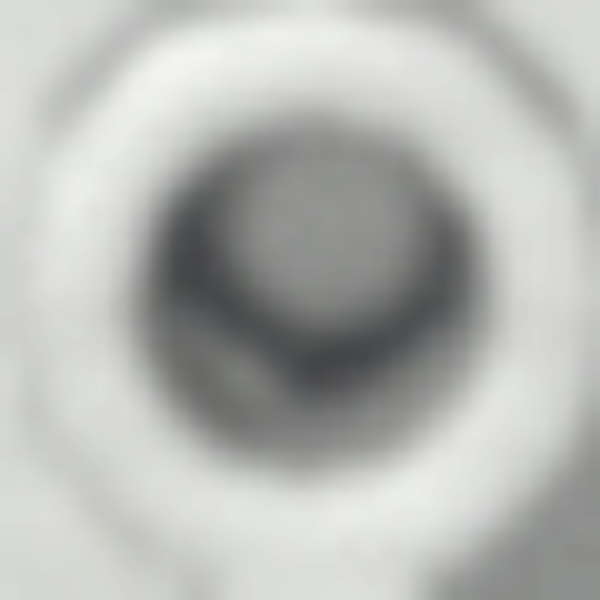

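```bash
python3 - <<'E'
from h import *
c=load("pics/w8.npz"); s=load("pics/w8s.npz")
e=lambda x,y:np.array([x/20+264-.475,y/20+150-.475])
T=R.from_quat(s["ee_rot"]).as_matrix()
z=s["position"][2]-.0046
k=onz(c,e(310,295),z); p=onz(c,e(325,227),.161); print(k,p,(T.T@(p-k)*1000).round(2))
E
```

```text
[0.61518478 0.01323281 0.18092803] [0.61510003 0.01267567 0.161     ] [-0.31  0.47 19.93]
```

Request:
carry_out(
  deltas=[
    [[-0.0002,0.0004,0.001],[0,0,0],0],
    [[-0.0002,0.0004,0.002],[0,0,0],0],
    [[-0.0002,0.0004,0.003],[0,0,0],0],
    [[-0.0002,0.0004,0.004],[0,0,0],0],
    [[-0.0002,0.0004,0.005],[0,0,0],0],
    [[-0.0002,0.0004,0.006],[0,0,0],0],
    [[-0.0002,0.0004,0.007],[0,0,0],0],
    [[-0.0002,0.0004,0.007],[0,0,0],0],
  ],
)

```text
time: 11.95
position: [0.574, -0.0049, 0.1783]
ee_rot: [0.977, 0.214, -0.0, -0.0]
wrist_force: [-0.3, 0.1, -1.9]
width: 0.129
```

```bash
cat > v.py <<'E'
import sys
from h import *
from plant import state
t=sys.argv[1]
s=state(); print({k:np.round(s[k],4) for k in("time","position","ee_rot","wrist_force","torque","width")})
c=snap("wrist","w"+t)
a=c["pixels"][145:185,259:299]; a=cv2.resize(a,None,fx=14,fy=14,interpolation=cv2.INTER_CUBIC)
a=cv2.convertScaleAbs(a,alpha=1.4); cv2.imwrite(f"pics/b{t}.png",a)
E
python3 v.py 9
```

```text
{'time': np.float64(11.95), 'position': array([ 0.574 , -0.0049,  0.1783]), 'ee_rot': array([ 9.769e-01,  2.138e-01, -2.000e-04, -0.000e+00]), 'wrist_force': array([-0.3049,  0.0737, -1.8961]), 'torque': array([-0.0652,  0.1627, -0.0079]), 'width': np.float64(0.1287)}
```

View pics/b9.png

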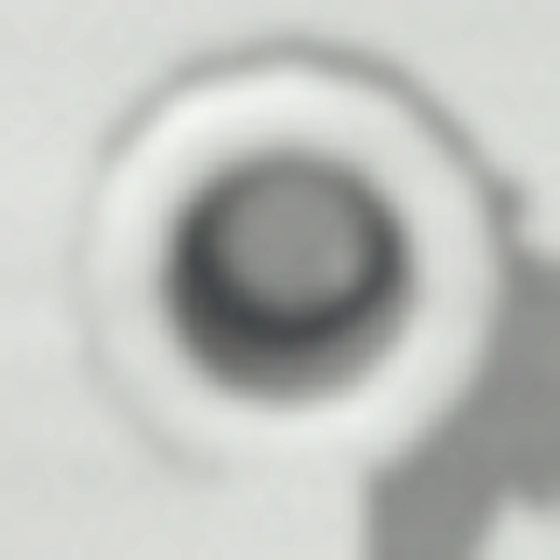

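Request:
carry_out(
  deltas=[
    [[0,0,0.001],[0,0,0],0],
    [[0,0,0.002],[0,0,0],0],
    [[0,0,0.003],[0,0,0],0],
    [[0,0,0.004],[0,0,0],0],
    [[0,0,0.004],[0,0,0],0],
  ],
)

```text
time: 12.5
position: [0.574, -0.0049, 0.1743]
ee_rot: [0.977, 0.214, -0.0, -0.0]
wrist_force: [0.2, -0.4, -2.8]
width: 0.127
```

```bash
python3 v.py 10
```

```text
{'time': np.float64(12.5), 'position': array([ 0.574 , -0.0049,  0.1743]), 'ee_rot': array([ 9.769e-01,  2.138e-01, -2.000e-04, -1.000e-04]), 'wrist_force': array([ 0.1594, -0.4106, -2.8347]), 'torque': array([-0.0624,  0.1601,  0.0412]), 'width': np.float64(0.1274)}
```

View pics/b10.png

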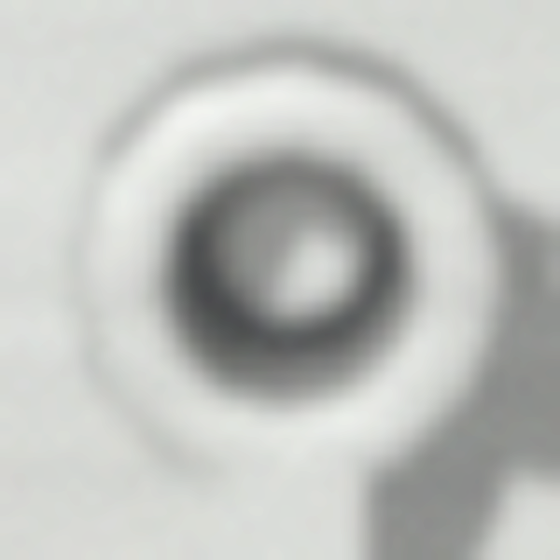

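Request:
carry_out(
  deltas=[
    [[0,0,0.001],[0,0,0],0],
    [[0,0,0.002],[0,0,0],0],
    [[0,0,0.003],[0,0,0],0],
    [[0,0,0.004],[0,0,0],0],
    [[0,0,0.005],[0,0,0],0],
    [[0,0,0.006],[0,0,0],0],
    [[0,0,0.006],[0,0,0],0],
  ],
)

```text
time: 13.25
position: [0.5741, -0.0049, 0.1683]
ee_rot: [0.977, 0.214, -0.0, -0.0]
wrist_force: [1.0, -0.6, -2.3]
width: 0.126
```

```bash
python3 v.py 11
```

```text
{'time': np.float64(13.25), 'position': array([ 0.5741, -0.0049,  0.1683]), 'ee_rot': array([ 9.769e-01,  2.138e-01, -2.000e-04, -0.000e+00]), 'wrist_force': array([ 1.0129, -0.5898, -2.2912]), 'torque': array([-0.0461,  0.1458, -0.0582]), 'width': np.float64(0.1263)}
```

View pics/b11.png

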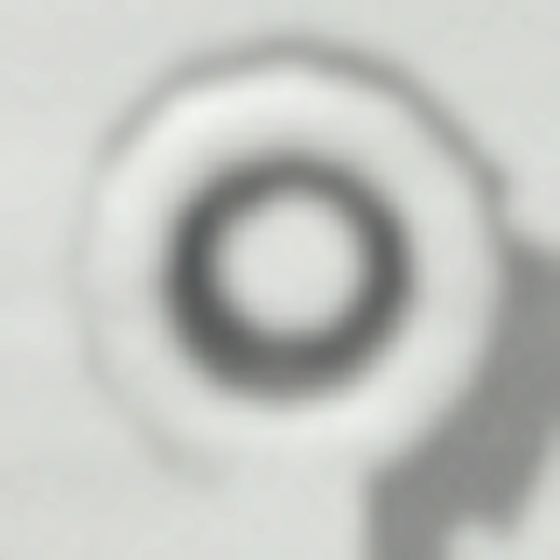

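Request:
carry_out(
  deltas=[
    [[0,0,0.001],[0,0,0],0],
    [[0,0,0.002],[0,0,0],0],
    [[0,0,0.003],[0,0,0],0],
    [[0,0,0.0035],[0,0,0],0],
    [[0,0,0.0035],[0,0,0],0],
  ],
)

```text
time: 13.8
position: [0.5741, -0.0049, 0.1649]
ee_rot: [0.977, 0.214, -0.0, -0.0]
wrist_force: [-0.1, 0.5, -1.9]
width: 0.125
```

Request:
carry_out(
  deltas=[
    [[0,0,0.0005],[0,0,0],0],
    [[0,0,0.0005],[0,0,0],0],
  ],
)

```text
time: 14.0
position: [0.5742, -0.0049, 0.1644]
ee_rot: [0.977, 0.214, -0.0, -0.0]
wrist_force: [0.1, -0.5, -2.6]
width: 0.132
```

Request:
carry_out(
  deltas=[
    [[0,0,0.0005],[0,0,0],0],
    [[0,0,0.0005],[0,0,0],0],
  ],
)

```text
time: 14.2
position: [0.5741, -0.0049, 0.1639]
ee_rot: [0.977, 0.214, -0.0, -0.0]
wrist_force: [-0.6, 0.3, -2.5]
width: 0.128
```

```bash
python3 - <<'E'
from h import *
from plant import state
for i in range(1):
    s=state(); print({k:np.round(s[k],4) for k in("time","position","ee_rot","wrist_force","torque","width")})
d=snap("side","s12"); cv2.imwrite("pics/b12.png",cv2.resize(d["pixels"][150:250,230:350],None,fx=6,fy=6,interpolation=cv2.INTER_CUBIC))
E
```

```text
{'time': np.float64(14.2), 'position': array([ 0.5741, -0.0049,  0.1639]), 'ee_rot': array([ 0.9769,  0.2138, -0.    , -0.    ]), 'wrist_force': array([-0.6251,  0.3253, -2.5226]), 'torque': array([-0.0358,  0.1078,  0.0437]), 'width': np.float64(0.1276)}
```

View pics/b12.png

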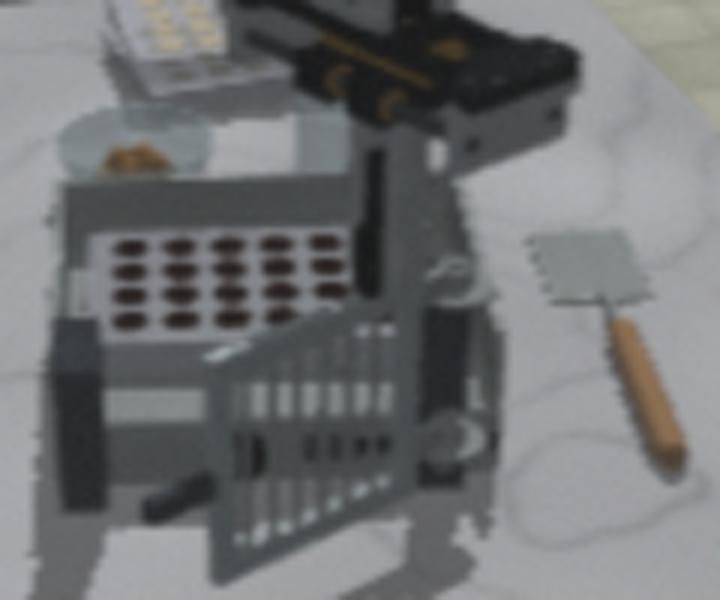

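Request:
carry_out(
  deltas=[
    [[0,0,0.0005],[0,0,0],0],
    [[0,0,0.0005],[0,0,0],0],
  ],
)

```text
time: 14.45
position: [0.5742, -0.005, 0.1636]
ee_rot: [0.977, 0.214, 0.0, -0.0]
wrist_force: [-0.4, -0.2, 0.2]
width: 0.13
```

Request:
carry_out(
  deltas=[
    [[0,0,0.0005],[0,0,0],0],
    [[0,0,0.0005],[0,0,0],0],
  ],
)

```text
time: 14.65
position: [0.5742, -0.005, 0.1636]
ee_rot: [0.977, 0.214, 0.0, -0.0]
wrist_force: [-2.3, 0.1, 5.1]
width: 0.124
```

Request:
carry_out(
  deltas=[
    [[0,0,0.0005],[0,0,0],0],
    [[0,0,0.0005],[0,0,0],0],
  ],
)

```text
time: 14.85
position: [0.5742, -0.0051, 0.1635]
ee_rot: [0.977, 0.214, 0.0, -0.0]
wrist_force: [-3.5, 0.8, 8.2]
width: 0.126
```

```bash
python3 - <<'E'
from h import *
rx,ry=.045,.0007
for t in [2,4,7,10,13,16,19,22,25,28,30,32,33,34,35,36,37,38]:
    a=np.radians(t); print(t,round(rx-rx*np.cos(a)+ry*np.sin(a),4),round(ry-rx*np.sin(a)-ry*np.cos(a),4))
E
```

```text
2 0.0001 -0.0016
4 0.0002 -0.0031
7 0.0004 -0.0055
10 0.0008 -0.0078
13 0.0013 -0.0101
16 0.0019 -0.0124
19 0.0027 -0.0146
22 0.0035 -0.0168
25 0.0045 -0.019
28 0.0056 -0.021
30 0.0064 -0.0224
32 0.0072 -0.0237
33 0.0076 -0.0244
34 0.0081 -0.025
35 0.0085 -0.0257
36 0.009 -0.0263
37 0.0095 -0.0269
38 0.01 -0.0276
```

Request:
carry_out(
  deltas=[
    [[0,0,-0.0007],[0,0,0],0],
    [[0,0,-0.0007],[0,0,0],0],
  ],
)

```text
time: 15.05
position: [0.5743, -0.005, 0.1635]
ee_rot: [0.977, 0.214, 0.0, -0.0]
wrist_force: [-1.7, 0.2, 5.1]
width: 0.125
```

Request:
carry_out(
  deltas=[
    [[0.0001,-0.0016,-0.0004],[0,0,2],0],
    [[0.0002,-0.0031,-0.0004],[0,0,4],0],
    [[0.0004,-0.0055,-0.0004],[0,0,7],0],
    [[0.0008,-0.0078,-0.0004],[0,0,10],0],
    [[0.0013,-0.0101,-0.0004],[0,0,13],0],
    [[0.0019,-0.0124,-0.0004],[0,0,16],0],
    [[0.0019,-0.0124,-0.0004],[0,0,16],0],
  ],
)

```text
time: 15.75
position: [0.571, 0.0073, 0.1636]
ee_rot: [0.997, 0.076, 0.0, 0.0]
wrist_force: [-1.0, -0.6, 1.8]
width: 0.127
```

```bash
python3 - <<'E'
from plant import state
import numpy as np
s=state(); print({k:np.round(s[k],4) for k in("time","position","ee_rot","wrist_force","torque","width")})
E
```

```text
{'time': np.float64(15.75), 'position': array([0.571 , 0.0073, 0.1636]), 'ee_rot': array([9.971e-01, 7.560e-02, 2.000e-04, 3.000e-04]), 'wrist_force': array([-1.0182, -0.6452,  1.7719]), 'torque': array([0.0171, 0.2094, 0.0008]), 'width': np.float64(0.1267)}
```

Request:
carry_out(
  deltas=[
    [[0.0001,-0.0016,0],[0,0,2],0],
    [[0.0002,-0.0031,0],[0,0,4],0],
    [[0.0004,-0.0055,0],[0,0,7],0],
    [[0.0008,-0.0078,0],[0,0,10],0],
    [[0.0013,-0.0101,0],[0,0,13],0],
    [[0.0019,-0.0124,0],[0,0,16],0],
    [[0.0019,-0.0124,0],[0,0,16],0],
  ],
)

```text
time: 16.45
position: [0.5709, 0.0197, 0.1636]
ee_rot: [0.998, -0.063, 0.0, 0.0]
wrist_force: [-0.8, 1.4, 3.7]
width: 0.126
```

```bash
python3 - <<'E'
from h import *
from plant import state
s=state(); print({k:np.round(s[k],4) for k in("time","position","ee_rot","wrist_force","torque","width")}, 2*np.degrees(np.arctan2(s["ee_rot"][1],s["ee_rot"][0])))
d=snap("side","s13"); t=snap("top","t13"); 
a=cv2.resize(d["pixels"][150:250,230:330],None,fx=5,fy=5,interpolation=cv2.INTER_CUBIC)
b=cv2.resize(t["pixels"][160:260,210:310],None,fx=5,fy=5,interpolation=cv2.INTER_CUBIC)
cv2.imwrite("pics/b13.png",cv2.resize(np.hstack([a,b]),None,fx=.8,fy=.8))
E
```

```text
{'time': np.float64(16.45), 'position': array([0.5709, 0.0197, 0.1636]), 'ee_rot': array([ 9.98e-01, -6.33e-02,  1.00e-04,  2.00e-04]), 'wrist_force': array([-0.8481,  1.3904,  3.733 ]), 'torque': array([0.0501, 0.2169, 0.0003]), 'width': np.float64(0.1262)} -7.257609798149745
```

View pics/b13.png

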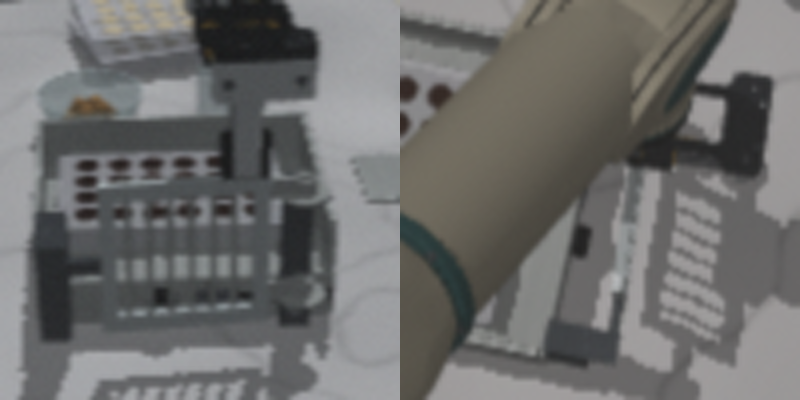

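Swing now at about 4° from shut with light forces. I'll close slowly the last few degrees, feeling for the stop.

Request:
carry_out(
  deltas=[
    [[0,-0.0008,0],[0,0,1],0],
    [[0.0001,-0.0016,0],[0,0,2],0],
    [[0.0001,-0.0023,0],[0,0,3],0],
    [[0.0001,-0.0023,0],[0,0,3],0],
  ],
)

```text
time: 16.95
position: [0.5712, 0.022, 0.1636]
ee_rot: [0.996, -0.09, 0.0, 0.0]
wrist_force: [-0.1, 0.6, 2.7]
width: 0.128
```

Request:
carry_out(
  deltas=[
    [[0,-0.0004,0],[0,0,0.5],0],
    [[0,-0.0004,0],[0,0,0.5],0],
  ],
)

```text
time: 17.15
position: [0.5712, 0.0224, 0.1636]
ee_rot: [0.996, -0.094, 0.0, 0.0]
wrist_force: [-0.9, -0.6, 2.0]
width: 0.126
```

Request:
carry_out(
  deltas=[
    [[0,-0.0004,0],[0,0,0.5],0],
    [[0,-0.0004,0],[0,0,0.5],0],
  ],
)

```text
time: 17.35
position: [0.5713, 0.0228, 0.1636]
ee_rot: [0.995, -0.099, 0.0, 0.0]
wrist_force: [-0.7, 0.1, 2.5]
width: 0.13
```

```bash
python3 - <<'E'
from h import *
from plant import state
s=state(); print({k:np.round(s[k],4) for k in("time","position","ee_rot","wrist_force","torque","width")}, 2*np.degrees(np.arctan2(s["ee_rot"][1],s["ee_rot"][0])))
d=snap("side","s14"); t=snap("top","t14"); 
a=cv2.resize(d["pixels"][180:240,230:310],None,fx=9,fy=9,interpolation=cv2.INTER_CUBIC)
cv2.imwrite("pics/b14.png",a)
b=cv2.resize(t["pixels"][180:260,230:310],None,fx=7,fy=7,interpolation=cv2.INTER_CUBIC)
cv2.imwrite("pics/b14t.png",b)
E
```

```text
{'time': np.float64(17.35), 'position': array([0.5713, 0.0228, 0.1636]), 'ee_rot': array([ 9.951e-01, -9.870e-02,  1.000e-04,  0.000e+00]), 'wrist_force': array([-0.6768,  0.1046,  2.5273]), 'torque': array([0.0614, 0.0634, 0.0396]), 'width': np.float64(0.1296)} -11.324585731457844
```

View pics/b14.png

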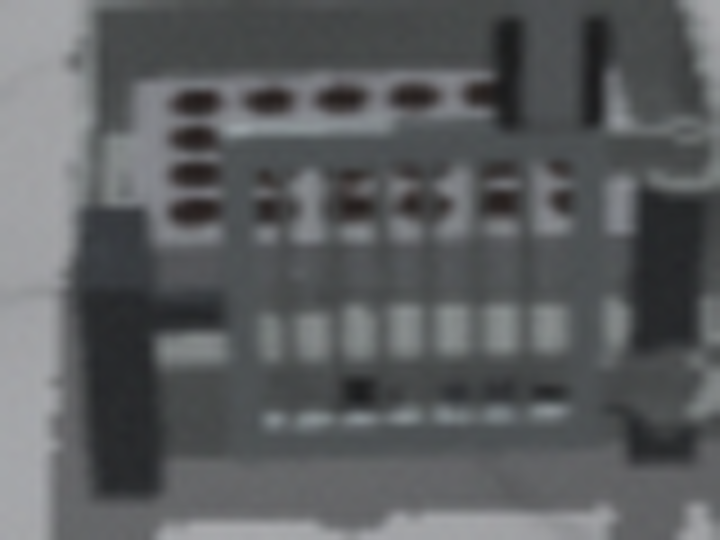

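View pics/b14t.png

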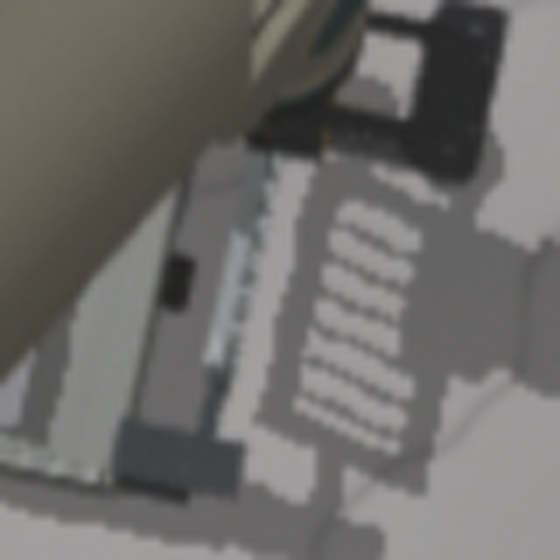

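Request:
carry_out(
  deltas=[
    [[0,-0.0004,0],[0,0,0.5],0],
    [[0,-0.0004,0],[0,0,0.5],0],
  ],
)

```text
time: 17.65
position: [0.5713, 0.023, 0.1636]
ee_rot: [0.995, -0.103, 0.0, 0.0]
wrist_force: [-0.5, -0.2, 2.3]
width: 0.127
```

Request:
carry_out(
  deltas=[
    [[0,-0.0003,0],[0,0,0.4],0],
    [[0,-0.0003,0],[0,0,0.4],0],
  ],
)

```text
time: 17.85
position: [0.5713, 0.023, 0.1636]
ee_rot: [0.994, -0.106, -0.0, 0.0]
wrist_force: [-0.3, -1.4, 2.4]
width: 0.129
```

```bash
python3 - <<'E'
from h import *
from plant import state
s=state(); print({k:np.round(s[k],4) for k in("time","position","ee_rot","wrist_force","torque","width")}, 2*np.degrees(np.arctan2(s["ee_rot"][1],s["ee_rot"][0])))
E
```

```text
{'time': np.float64(17.85), 'position': array([0.5713, 0.023 , 0.1636]), 'ee_rot': array([ 9.943e-01, -1.063e-01, -0.000e+00,  4.000e-04]), 'wrist_force': array([-0.2827, -1.4118,  2.3805]), 'torque': array([-0.3183,  0.1772,  0.2629]), 'width': np.float64(0.1291)} -12.201416320498877
```

Request:
carry_out(
  deltas=[
    [[0,0.0002,0],[0,0,-0.3],0],
    [[0,0.0002,0],[0,0,-0.3],0.15],
    [[0,0.0002,0],[0,0,-0.3],0.2],
    [[0,0.0002,0],[0,0,-0.3],0.3],
    [[0,0.0002,0],[0,0,-0.3],0.4],
    [[0,0.0002,0],[0,0,-0.3],0.4],
    [[0,0.0002,0],[0,0,-0.3],0.4],
    [[0,0.0002,0],[0,0,-0.3],0.4],
  ],
)

```text
time: 18.65
position: [0.5713, 0.0232, 0.1635]
ee_rot: [0.995, -0.104, -0.0, -0.0]
wrist_force: [-0.5, 0.6, 0.3]
width: 0.4
```

Request:
carry_out(
  deltas=[
    [[0,0,-0.01],[0,0,0],0.4],
    [[0,0,-0.03],[0,0,0],0.4],
    [[0,0,-0.06],[0,0,0],0.4],
    [[0,0,-0.1],[0,0,0],0.4],
    [[0,0,-0.12],[0,0,0],0.4],
    [[0,0,-0.12],[0,0,0],0.4],
  ],
)

```text
time: 19.25
position: [0.5732, 0.0223, 0.2872]
ee_rot: [0.995, -0.104, 0.003, -0.0]
wrist_force: [0.1, 0.9, 0.4]
width: 0.402
```

```bash
python3 - <<'E'
from h import *
from plant import state
s=state(); print({k:np.round(s[k],4) for k in("time","position","ee_rot","wrist_force","torque","width")})
d=snap("side","s15"); t=snap("wrist","w15"); 
a=cv2.resize(d["pixels"][170:245,230:330],None,fx=8,fy=8,interpolation=cv2.INTER_CUBIC)
cv2.imwrite("pics/b15.png",a)
E
```

```text
{'time': np.float64(19.25), 'position': array([0.5732, 0.0223, 0.2872]), 'ee_rot': array([ 9.946e-01, -1.038e-01,  3.100e-03, -3.000e-04]), 'wrist_force': array([0.0797, 0.9081, 0.446 ]), 'torque': array([-0.0393,  0.1598, -0.012 ]), 'width': np.float64(0.4016)}
```

View pics/b15.png

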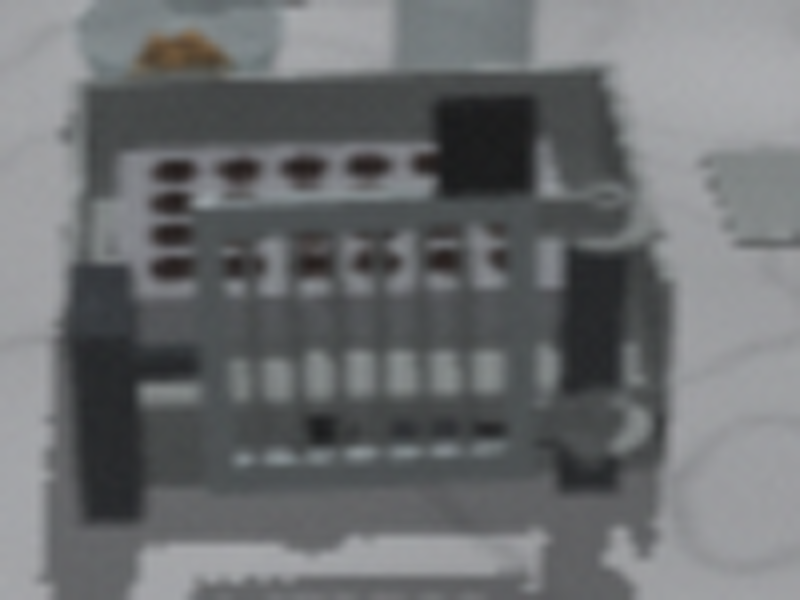

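View pics/w15.png

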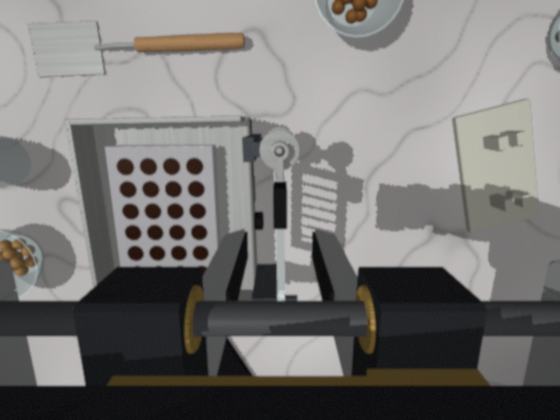

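Request:
carry_out(
  deltas=[
    [[-0.04,0.01,0],[0,0,0],0.4],
    [[-0.08,0.02,0],[0,0,0],0.4],
    [[-0.12,0.03,0],[0,0,0],0.4],
    [[-0.12,0.03,0],[0,0,0],0.4],
    [[-0.12,0.03,0],[0,0,0],0.4],
    [[-0.12,0.03,0],[0,0,0],0.4],
  ],
)

```text
time: 19.95
position: [0.4487, 0.019, 0.2833]
ee_rot: [0.995, -0.103, 0.0, 0.0]
wrist_force: [-0.7, 0.0, -0.1]
width: 0.397
```

```bash
python3 - <<'E'
from h import *
t=snap("wrist","w16")
k=onz(t,(0,0),.16)
cv2.imwrite("pics/b16.png",cv2.resize(t["pixels"][60:240,190:370],None,fx=3.3,fy=3.3,interpolation=cv2.INTER_CUBIC))
E
```

```text
(no output)
```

View pics/b16.png

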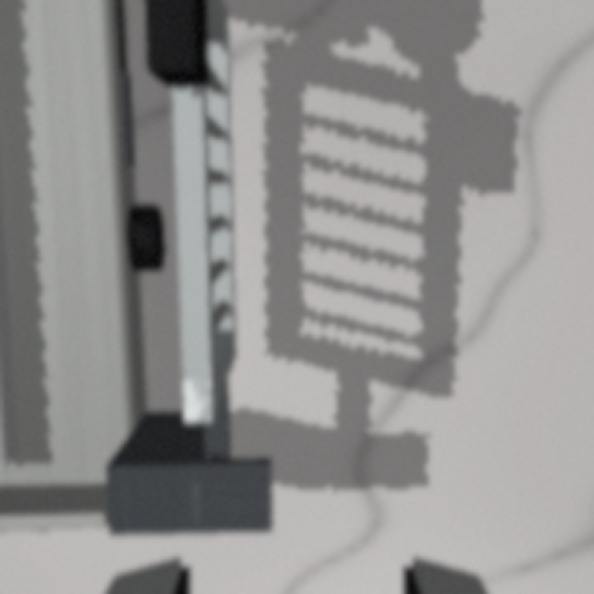

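```bash
python3 - <<'E'
from plant import job,state
print(job.job_done(), state()["time"])
E
```

```text
the job is handed in; nothing more can be done
the job is handed in; nothing more can be done
```

The gate is hung on both pins and swung shut with its tongue under the keeper's lip. I let go and handed the job in at about 20 s of the 64 s allowed.

- **Lowering:** I held the gate about 36° open, brought it in from the side above the pins, and centred it on the upper pin seen through the bore. It met no resistance until it rested on the arms, exactly at the expected height. The highest force I read was 8 N, at seating; force is only reported at the end of each move.
- **Shutting:** I turned it about the pins at under 4 N until I felt the stop. I then eased back 0.3° and opened the fingers, with no load left on the wrist.
- **Last checks:** The side and wrist pictures after release show the knuckles down on the arms, the tongue under the lip close to the stop face, and the gripper clear. I saw nothing displaced in those pictures. The top camera was blocked by the arm, so I checked the tongue with the wrist camera instead.
- **Small disagreements:** The camera views differed by 1 to 2 mm on where the pins stand and by 2 to 3 mm on the grip tab. The shaker's walls also looked about 8 mm wider than described. None of this affected the fit.

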